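Press a ring blank in the gluing jig

TASK

Slide the middle-sized wooden ring over the post of the gluing jig until it lies flat on the sprung bed, then fit the knobbed press cap over it, feeling for the post with the hidden hole in its underside until it drops on. Press the cap down until the bed is fully down on its stop, and finish like that: keep hold of the cap and keep it pressed, do not let go. Leave the other pieces on the bench where they are.

Things in the scene. Friction and masses are not known exactly. Their poses are not given: they have to be found in the camera images.
- jig: gluing jig fixed to the bench: a plywood base 110 x 110 x 20 mm with an upright steel post in its middle, 20 mm in diameter (top edge chamfered 2.5 mm), reaching 64 mm above the bench. Round it a sprung steel bed, 42 mm across, its top 40 mm above the bench at rest. Origin: centre of the base's underside, on the post's axis; z up.
- post_tip (a point): centre of the top of the jig's post, 64 mm above the bench
- bed (a joint): how far the jig's sprung bed has been pressed down, in m: 0 at rest (up), 0.010 fully down on its stop. The spring needs about 4 N to start moving and about 11 N at the bottom, and pushes the bed back up when let go; it carries the ring and the press cap without sinking.
- ring: the middle-sized plain wooden ring: 44 mm outside, 22.5 mm inside (so it passes over the post), 16 mm high, about 20 g, lying flat on the bench. Origin: centre of its underside; z is its axis. Lying on the bed its top is 56 mm above the bench and the post stands 8 mm out of it.
- cap: round wooden press cap standing knob up: body 60 mm across, 32 mm high; knob on top 28 mm in diameter, 40 mm high; 72 mm overall, about 100 g. Hidden in the middle of its underside a blind round hole, 22.5 mm wide, 24 mm deep, fits over the post. Origin: centre of underside; z up. Underside height above bench: 64 mm resting on the post tip (not on yet), 56 mm once dropped onto the ring.
- cap_knob (a point): point on the knob's axis, 56 mm above the cap's underside: a good height to grip it
- bangle: wooden bangle, a flat ring 78 mm outside, 62 mm inside, 14 mm high; too wide for the job, lying flat on the bench; origin: centre of the underside. To be left alone.
- small_ring: small wooden ring, 30 mm outside, 14 mm inside, 10 mm high; its hole is too small for the post, lying flat on the bench; origin: centre of the underside. To be left alone.
- big_disc: solid wooden disc, 54 mm across, 12 mm high, lying flat on the bench; origin: centre of the underside. To be left alone.
- thick_disc: solid wooden disc, 36 mm across, 18 mm high, lying flat on the bench; origin: centre of the underside. To be left alone.
- offcut: wooden offcut, 45 x 25 x 20 mm (x, y, z), lying flat on the bench; origin: centre of the underside. To be left alone.
- strip: wooden strip, 160 x 20 x 12 mm (x, y, z), lying flat on the bench; origin: centre of the underside. To be left alone.
Not all that is in view belongs to the job. Leave any turquoise look-alike of the ring alone. Of the things shaped like the cap, the wooden one is meant.

How it is judged:
By the outcome, as a careful person would: the job done as asked, in the order asked, and still so for the second after the job is handed in, while the arm keeps its last pose, push and grip.
It also fails if it takes over 59 s, if anything falls off the work surface, if the arm or the gripper's body presses on something with over 40 N, if the wrist force passes 120 N, or if a joint passes its speed limit or range.

ROBOT

A 7-joint arm with a two-finger parallel gripper is mounted at the origin on the work surface. World frame = base frame: x ahead of the robot, y to its left, z up, the work surface at z = 0. Lengths are in m, angles in rad, forces in N, time in s.
With the tool pointing down it reaches from about 0.425 to 0.875 m from the base axis. Payload 4.7 kg.
Tool frame: the origin (TCP) lies at the very end of the fingers, on their centre line; the grasp point (between the pads) lies 19 mm behind it; z points along the fingers, y is the line along which they close (so a half turn about z gives the same grasp; the last joint's range is limited). The gripper opens to 87 mm and grips with 3 to 60 N. Pads are 19 mm wide; open, the fingers measure 117 mm over their backs; the gripper's body (75 mm by 190 mm) begins 51 mm behind the grasp point.
Start: joints at [-1.156, 0.321, -0.07, 1.45, 0.023, 1.371, -0.057], TCP at [0.254, 0.598, 0.223] pointing down, gripper open.
Joint ranges: [-2.86, 2.86], [-0.3, 2.09], [-1.38, 1.24], [0.06, 2.45], [-1.56, 4.7], [0.09, 2.05], [-2.69, 2.69]. Speed limits (rad/s): [2.57, 2.57, 3.14, 3.14, 3.14, 3.14, 3.14].

INTERFACE

Orientations are given as a rotation vector (axis times angle).
In Python, from bench import ctrl, vision gives the robot as it stands.
- The arm moves only by the tool jog_arm, never from a script. Its argument "increments" is a list of rows, each an object of numbers: "tx", "ty", "tz": the shift along the tool's x, y, z in mm; "wx", "wy", "wz": the turn, a rotation vector about the tool's x, y, z in rad; "gripper": the opening, from 0 (shut) to 1 (fully open). In form: [{"tx": .., "ty": .., "tz": .., "wx": .., "wy": .., "wz": .., "gripper": ..}, ...]. A call has exactly 5 rows; each row is the pose to reach, as a shift and turn from the pose commanded when the call began, along the tool's axes at that moment; what a row does not reach only later rows make up. A row lasts 1/12 s, in which the tool goes at most 41.7 mm and 7.16 degrees, less where a joint would pass 70% of its speed; a pose out of reach is approached as far as the arm can. A call with a gripper value outside its range is refused whole. The fingers move at their own pace and stop on an object; "grip_force" is the grip in N (left out, the last holds). Time passes only in rows, so rows that repeat a pose let the fingers close, or fill a call up. It gives the time, the measured TCP pose, the force, the opening and the grip force at its end, in the units of the state.
- ctrl.get_state(): the state, without advancing time (a new reading comes with each control period).
- vision.get_image(name): name is "side" or "top" or "wrist"; returns a dict with "color" (480x640x3 uint8, blue, green, red), "fx", "fy", "cx", "cy" (pixels), "extrinsics" (4x4, takes a point from world to camera coordinates). Camera axes: x right, y down, z forward; pixel columns grow to the right and rows downward; lengths in m; the calibration is good to about 2 mm. A picture is of the moment at which its call begins. There is no depth.
- ctrl.close_job(): hands the job in; it is judged then, once.
Trained networks look in the newest picture that a camera, given by its name, has taken for a name from the list of things; names that differ only in an ending like _2 or _b are one class to them, and where a whole thing is asked for, a point or a joint stands for the part that bears it (a point fixed in the world has none). Each returns a list of dicts, best first, with "conf" (0 to 1); they miss things now and then, are a little off and sometimes report something else, mostly with a low value. They report only what shows in the picture. A call takes as long as a camera call. They do not tell look-alikes from the thing itself.
- vision.spot_in(camera, thing): "bbox" ([left, top, right, bottom] in pixels, round what is visible of it).
The state is a dict: "time": time; "joint_positions": joint angles; "qd": joint speeds; "joint_torque": joint torques, N m; "position": TCP position; "tool_rot": TCP orientation; "ft_force": force on the tool from outside, world axes, zero at the start; "torque": the same for the moment, N m; "grip_width": opening from 0.0 (shut) to 1.0 (fully open); "grip_force": force on a finger pad.
Only numpy, scipy, OpenCV 4.12 (cv2) and the standard library are available. Lean on these libraries where they do the work, as an engineer would, in place of code of your own. Each camera call takes 0.05 s, during which the arm holds its last target. There are 200 camera calls.

## Working session

There is one attempt and no reset: what is moved stays moved. The work goes in short steps, Python scripts to look and compute and a tool call to move; the robot and the scene stay as the last step left them, time stands still between calls to the robot, and variables do not carry over. Pictures are saved under pics/ and viewed, at most 10 in all, crops included, and the job is handed in when it is done.

Besides the shell and the picture viewer there is one more tool, called after "Call:" as name(argument=value, ...) on one line, values as JSON. jog_arm: Moves the arm, as the interface text tells. Its arguments: {"type":"object","properties":{"increments":{"type":"array"},"grip_force":{"type":"number"}},"required":["increments"]}

```bash
mkdir -p pics; cat > h.py <<'E'
import numpy as np, cv2
from bench import ctrl, vision
from scipy.spatial.transform import Rotation as R
def ray(im,u,v,z):
    E=np.array(im["extrinsics"]);Rm=E[:3,:3];c=-Rm.T@E[:3,3]
    d=Rm.T@np.array([(u-im["cx"])/im["fx"],(v-im["cy"])/im["fy"],1])
    return c+d*(z-c[2])/d[2]
def proj(im,p):
    E=np.array(im["extrinsics"]);q=E[:3,:3]@np.array(p)+E[:3,3]
    return im["fx"]*q[0]/q[2]+im["cx"],im["fy"]*q[1]/q[2]+im["cy"]
def totool(d):
    s=ctrl.get_state();return R.from_rotvec(s["tool_rot"]).inv().apply(d)*1000
E
python3 - <<'E'
from h import *
np.set_printoptions(precision=3,suppress=True)
print(ctrl.get_state())
ims={n:vision.get_image(n) for n in("top","side")}
for n in ims:
    cv2.imwrite(f"pics/{n}0.png",ims[n]["color"])
    for t,z in(("jig",.02),("ring",.016),("cap",.032),("bangle",.014),("small_ring",.01)):
        for d in vision.spot_in(n,t)[:3]:
            b=d["bbox"];print(n,t,round(d["conf"],2),np.round(b),ray(ims[n],(b[0]+b[2])/2,(b[1]+b[3])/2,z))
    E=np.array(ims[n]["extrinsics"]);print(-E[:3,:3].T@E[:3,3])
E
```

```text
{'time': 0.0, 'joint_positions': array([-1.156,  0.322, -0.07 ,  1.452,  0.023,  1.371, -0.057]), 'qd': array([ 0.003,  0.002,  0.001,  0.001, -0.   , -0.001, -0.001]), 'joint_torque': array([  0.   , -49.127,  -0.404, -31.252,  -0.064,   0.044,   0.   ]), 'position': array([0.253, 0.598, 0.221]), 'tool_rot': array([-0.625, -3.078,  0.003]), 'ft_force': array([ 0.926, -0.317,  0.553]), 'torque': array([-0.04 , -0.015, -0.03 ]), 'grip_force': 0.0, 'grip_width': 1.0030060865519856}
top jig 0.73 [338. 240. 401. 303.] [ 0.508 -0.05   0.02 ]
top ring 0.84 [464. 327. 486. 348.] [ 0.382 -0.256  0.016]
top ring 0.52 [446. 284. 471. 308.] [ 0.463 -0.224  0.016]
top cap 0.95 [499. 184. 532. 217.] [ 0.649 -0.329  0.032]
top cap 0.56 [444. 196. 475. 222.] [ 0.631 -0.221  0.032]
top bangle 0.76 [201. 275. 240. 314.] [0.457 0.243 0.014]
top bangle 0.63 [346. 150. 366. 173.] [ 0.725 -0.02   0.014]
top bangle 0.59 [122. 229. 151. 253.] [0.56  0.414 0.014]
top small_ring 0.54 [222. 216. 238. 232.] [0.597 0.228 0.01 ]
top small_ring 0.27 [443. 195. 475. 226.] [ 0.63  -0.226  0.01 ]
[0.518 0.025 1.1  ]
side jig 0.84 [337. 216. 409. 269.] [ 0.508 -0.032  0.02 ]
side ring 0.73 [404. 185. 424. 204.] [ 0.457 -0.21   0.016]
side cap 0.83 [328. 131. 356. 168.] [ 0.641 -0.316  0.032]
side cap 0.59 [324. 156. 350. 189.] [ 0.628 -0.223  0.032]
side bangle 0.61 [345. 344. 393. 390.] [0.455 0.245 0.014]
side bangle 0.31 [272. 176. 300. 195.] [ 0.729 -0.172  0.014]
side small_ring 0.47 [273. 332. 295. 349.] [0.597 0.228 0.01 ]
[0.371 0.773 0.736]
```

View pics/top0.png

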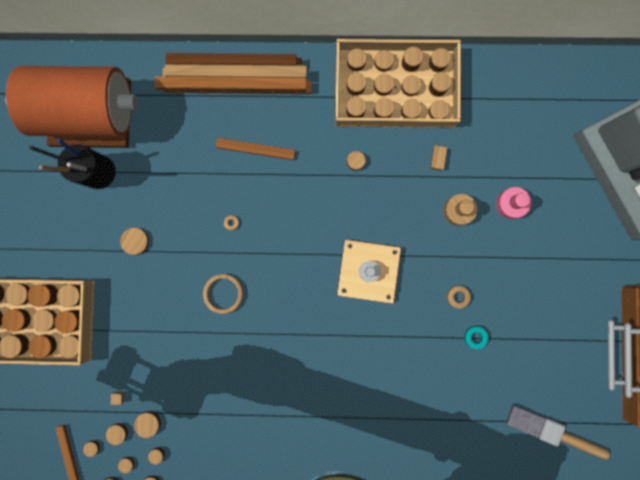

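View pics/side0.png

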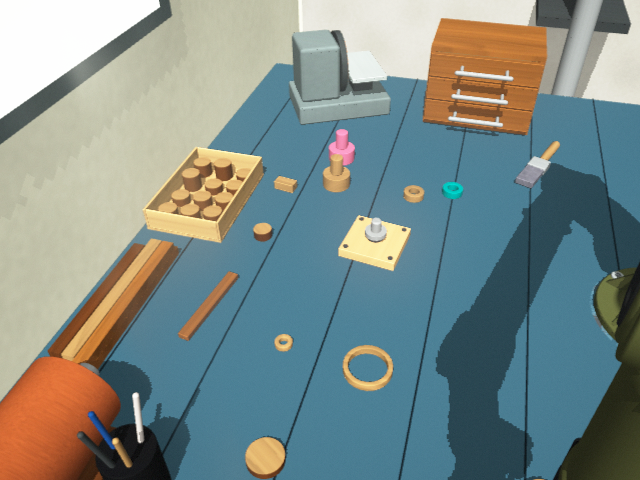

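The top view shows the wooden ring at (459,297) and the turquoise look-alike at (477,338). The wooden cap is at (461,210), the pink one at (515,203), and the jig at (370,271). The side view agrees: ring (414,194), cap (337,175), post (376,228). I'll move above the ring, keeping the present yaw because the fingers clear the neighbours.

Call:
jog_arm(increments=[{"tx": -33, "ty": -23}, {"tx": -65, "ty": -46}, {"tx": -98, "ty": -69}, {"tx": -130, "ty": -92}, {"tx": -163, "ty": -115}])

```text
validation failed for argument at $.in...
```

Call:
jog_arm(increments=[{"tx": -33, "ty": -23}, {"tx": -65, "ty": -46}, {"tx": -98, "ty": -69}, {"tx": -130, "ty": -92}, {"tx": -163, "ty": -115}])

```text
validation failed for argument at $.in...
```

Call:
jog_arm(increments=[{"tx": -15, "ty": -36}, {"tx": -30, "ty": -72}, {"tx": -46, "ty": -108}, {"tx": -61, "ty": -144}, {"tx": -76, "ty": -180}])

```text
validation failed for argument at $.in...
```

Call:
jog_arm(increments=[{"tx": -15, "ty": -36}, {"tx": -30, "ty": -72}, {"tx": -46, "ty": -108}, {"tx": -61, "ty": -144}, {"tx": -76, "ty": -180}])

```text
validation failed for argument at $.in...
```

Every row apparently needs all seven fields.

Call:
jog_arm(increments=[{"tx": -33, "ty": -23, "tz": 0, "wx": 0, "wy": 0, "wz": 0, "gripper": 1}, {"tx": -65, "ty": -46, "tz": 0, "wx": 0, "wy": 0, "wz": 0, "gripper": 1}, {"tx": -98, "ty": -69, "tz": 0, "wx": 0, "wy": 0, "wz": 0, "gripper": 1}, {"tx": -130, "ty": -92, "tz": 0, "wx": 0, "wy": 0, "wz": 0, "gripper": 1}, {"tx": -163, "ty": -115, "tz": 0, "wx": 0, "wy": 0, "wz": 0, "gripper": 1}])

```text
time: 1.02
position: [0.3594, 0.4275, 0.2228]
tool_rot: [0.625, 3.079, 0.001]
ft_force: [0.6, -0.2, -0.2]
grip_width: 0.996
grip_force: 0.0
```

Call:
jog_arm(increments=[{"tx": -33, "ty": -23, "tz": 0, "wx": 0, "wy": 0, "wz": 0, "gripper": 1}, {"tx": -65, "ty": -46, "tz": 0, "wx": 0, "wy": 0, "wz": 0, "gripper": 1}, {"tx": -98, "ty": -69, "tz": 0, "wx": 0, "wy": 0, "wz": 0, "gripper": 1}, {"tx": -130, "ty": -92, "tz": 0, "wx": 0, "wy": 0, "wz": 0, "gripper": 1}, {"tx": -163, "ty": -115, "tz": 0, "wx": 0, "wy": 0, "wz": 0, "gripper": 1}])

```text
time: 1.43
position: [0.4647, 0.2579, 0.223]
tool_rot: [0.625, 3.078, 0.001]
ft_force: [0.8, 1.0, 0.3]
grip_width: 1.002
grip_force: 0.0
```

Call:
jog_arm(increments=[{"tx": -15, "ty": -36, "tz": 0, "wx": 0, "wy": 0, "wz": 0, "gripper": 1}, {"tx": -30, "ty": -72, "tz": 0, "wx": 0, "wy": 0, "wz": 0, "gripper": 1}, {"tx": -46, "ty": -108, "tz": 0, "wx": 0, "wy": 0, "wz": 0, "gripper": 1}, {"tx": -61, "ty": -144, "tz": 0, "wx": 0, "wy": 0, "wz": 0, "gripper": 1}, {"tx": -76, "ty": -180, "tz": 0, "wx": 0, "wy": 0, "wz": 0, "gripper": 1}])

```text
time: 1.85
position: [0.4636, 0.0622, 0.2228]
tool_rot: [0.625, 3.078, 0.001]
ft_force: [0.4, -0.6, 1.3]
grip_width: 1.0
grip_force: 0.0
```

Call:
jog_arm(increments=[{"tx": -15, "ty": -36, "tz": 0, "wx": 0, "wy": 0, "wz": 0, "gripper": 1}, {"tx": -30, "ty": -72, "tz": 0, "wx": 0, "wy": 0, "wz": 0, "gripper": 1}, {"tx": -46, "ty": -108, "tz": 0, "wx": 0, "wy": 0, "wz": 0, "gripper": 1}, {"tx": -61, "ty": -144, "tz": 0, "wx": 0, "wy": 0, "wz": 0, "gripper": 1}, {"tx": -76, "ty": -180, "tz": 0, "wx": 0, "wy": 0, "wz": 0, "gripper": 1}])

```text
time: 2.27
position: [0.4633, -0.1331, 0.223]
tool_rot: [0.625, 3.077, 0.001]
ft_force: [0.6, 0.1, -0.2]
grip_width: 0.997
grip_force: 0.0
```

Call:
jog_arm(increments=[{"tx": -14, "ty": -33, "tz": 0, "wx": 0, "wy": 0, "wz": 0, "gripper": 1}, {"tx": -28, "ty": -66, "tz": 10, "wx": 0, "wy": 0, "wz": 0, "gripper": 1}, {"tx": -35, "ty": -82, "tz": 30, "wx": 0, "wy": 0, "wz": 0, "gripper": 1}, {"tx": -35, "ty": -82, "tz": 60, "wx": 0, "wy": 0, "wz": 0, "gripper": 1}, {"tx": -35, "ty": -82, "tz": 60, "wx": 0, "wy": 0, "wz": 0, "gripper": 1}])

```text
time: 2.68
position: [0.4603, -0.2206, 0.1583]
tool_rot: [-0.629, -3.07, -0.0]
ft_force: [-0.9, 1.8, -0.7]
grip_width: 1.001
grip_force: 0.0
```

```bash
python3 - <<'E'
from h import *
np.set_printoptions(precision=4,suppress=True)
im=vision.get_image("wrist");cv2.imwrite("pics/w1.png",im["color"])
p=ctrl.get_state()["position"]
for t,z in(("ring",.016),("cap",.072),("jig",.02)):
    for d in vision.spot_in("wrist",t)[:3]:
        b=d["bbox"];q=ray(im,(b[0]+b[2])/2,(b[1]+b[3])/2,z);print(t,round(d["conf"],2),np.round(b),q,totool(q-p))
E
```

```text
ring 0.9 [205. 129. 261. 189.] [ 0.382  -0.2616  0.016 ] [ 56.7428 -69.5045 144.6164]
ring 0.65 [290. 203. 336. 254.] [ 0.4601 -0.226   0.016 ] [ -1.3156  -6.26   144.4816]
cap 0.66 [348. 371. 417. 411.] [ 0.59   -0.2214  0.072 ] [-118.807    48.3906   88.5554]
cap 0.59 [261. 395. 311. 425.] [ 0.5765 -0.2995  0.072 ] [-136.6968  -28.7571   88.5348]
jig 0.82 [448. 112. 607. 277.] [ 0.5009 -0.0551  0.02  ] [ 28.0743 166.9131 140.5532]
```

View pics/w1.png

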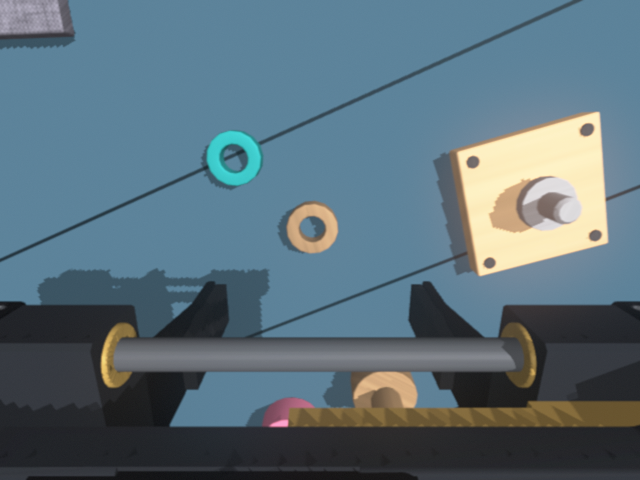

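The wrist view shows the wooden ring at (312,228), between the fingers, with the turquoise ring at (234,158) clear of them. Measured ring position is (0.461,-0.225), which agrees with the top view. Descending to grasp.

Call:
jog_arm(increments=[{"tx": -1, "ty": -5, "tz": 35, "wx": 0, "wy": 0, "wz": 0, "gripper": 1}, {"tx": -1, "ty": -5, "tz": 75, "wx": 0, "wy": 0, "wz": 0, "gripper": 1}, {"tx": -1, "ty": -5, "tz": 110, "wx": 0, "wy": 0, "wz": 0, "gripper": 1}, {"tx": -1, "ty": -5, "tz": 135, "wx": 0, "wy": 0, "wz": 0, "gripper": 1}, {"tx": -1, "ty": -5, "tz": 145, "wx": 0, "wy": 0, "wz": 0, "gripper": 1}])

```text
time: 3.3
position: [0.462, -0.2236, 0.0156]
tool_rot: [-0.621, -3.076, -0.001]
ft_force: [-0.3, 0.2, 0.4]
grip_width: 0.999
grip_force: 0.0
```

Call:
jog_arm(increments=[{"tx": 0, "ty": 0, "tz": 8, "wx": 0, "wy": 0, "wz": 0, "gripper": 1}, {"tx": 0, "ty": 0, "tz": 8, "wx": 0, "wy": 0, "wz": 0, "gripper": 0.4}, {"tx": 0, "ty": 0, "tz": 8, "wx": 0, "wy": 0, "wz": 0, "gripper": 0.3}, {"tx": 0, "ty": 0, "tz": 8, "wx": 0, "wy": 0, "wz": 0, "gripper": 0.3}, {"tx": 0, "ty": 0, "tz": 8, "wx": 0, "wy": 0, "wz": 0, "gripper": 0.3}], grip_force=12)

```text
time: 3.72
position: [0.4642, -0.2257, 0.0112]
tool_rot: [0.624, 3.076, 0.0]
ft_force: [-0.7, 0.7, -0.5]
grip_width: 0.78
grip_force: 0.0
```

Call:
jog_arm(increments=[{"tx": 2, "ty": 0, "tz": 6, "wx": 0, "wy": 0, "wz": 0, "gripper": 0.6}, {"tx": 2, "ty": 0, "tz": 6, "wx": 0, "wy": 0, "wz": 0, "gripper": 0.4}, {"tx": 2, "ty": 0, "tz": 6, "wx": 0, "wy": 0, "wz": 0, "gripper": 0.3}, {"tx": 2, "ty": 0, "tz": 6, "wx": 0, "wy": 0, "wz": 0, "gripper": 0.3}, {"tx": 2, "ty": 0, "tz": 6, "wx": 0, "wy": 0, "wz": 0, "gripper": 0.3}])

```text
time: 4.13
position: [0.461, -0.2246, 0.0036]
tool_rot: [0.625, 3.079, 0.0]
ft_force: [0.4, -0.3, 0.6]
grip_width: 0.505
grip_force: 12.0
```

Call:
jog_arm(increments=[{"tx": 0, "ty": 0, "tz": 0, "wx": 0, "wy": 0, "wz": 0, "gripper": 0.3}, {"tx": 0, "ty": 0, "tz": 0, "wx": 0, "wy": 0, "wz": 0, "gripper": 0.3}, {"tx": 0, "ty": 0, "tz": 0, "wx": 0, "wy": 0, "wz": 0, "gripper": 0.3}, {"tx": 0, "ty": 0, "tz": 0, "wx": 0, "wy": 0, "wz": 0, "gripper": 0.3}, {"tx": 0, "ty": 0, "tz": 0, "wx": 0, "wy": 0, "wz": 0, "gripper": 0.3}])

```text
time: 4.55
position: [0.461, -0.2246, 0.0036]
tool_rot: [0.625, 3.079, 0.0]
ft_force: [0.1, -0.0, -0.1]
grip_width: 0.501
grip_force: 12.0
```

Call:
jog_arm(increments=[{"tx": 0, "ty": 0, "tz": -15, "wx": 0, "wy": 0, "wz": 0, "gripper": 0.3}, {"tx": 0, "ty": 0, "tz": -40, "wx": 0, "wy": 0, "wz": 0, "gripper": 0.3}, {"tx": 0, "ty": 0, "tz": -75, "wx": 0, "wy": 0, "wz": 0, "gripper": 0.3}, {"tx": 0, "ty": 0, "tz": -100, "wx": 0, "wy": 0, "wz": 0, "gripper": 0.3}, {"tx": 0, "ty": 0, "tz": -100, "wx": 0, "wy": 0, "wz": 0, "gripper": 0.3}])

```text
time: 4.97
position: [0.4644, -0.2263, 0.1087]
tool_rot: [0.624, 3.07, 0.0]
ft_force: [1.0, -1.4, 0.6]
grip_width: 0.501
grip_force: 12.0
```

```bash
python3 - <<'E'
from h import *
np.set_printoptions(precision=4,suppress=True)
p=ctrl.get_state()["position"]
tiles=[]
for n,c0,S in(("top",(370,271),5),("side",(375,240),5),("wrist",None,2)):
    im=vision.get_image(n)
    if c0 is None:
        ds=vision.spot_in(n,"jig");
        print(ds[:1]);
        if not ds: continue
        b=ds[0]["bbox"];c0=(int((b[0]+b[2])/2),int((b[1]+b[3])/2))
    h=40 if n!="wrist" else 100
    x0,y0=max(0,c0[0]-h),max(0,c0[1]-h);g=im["color"][y0:y0+2*h,x0:x0+2*h]
    hsv=cv2.cvtColor(g,cv2.COLOR_BGR2HSV)
    m=((hsv[...,0]>8)&(hsv[...,0]<32)&(hsv[...,2]>150)).astype(np.uint8)
    cs,_=cv2.findContours(m,cv2.RETR_EXTERNAL,cv2.CHAIN_APPROX_NONE)
    c=max(cs,key=cv2.contourArea)[:,0,:]
    w=np.array([ray(im,u+x0,v+y0,.02)[:2] for u,v in c],np.float32)
    r=cv2.minAreaRect(w);print(n,r,totool(np.array([*r[0],p[2]])-p),"tip px",proj(im,[*r[0],.064]))
    o=im["color"].copy();k=4
    o=cv2.resize(g,(320,320) ,interpolation=cv2.INTER_CUBIC);f=320/(2*h)
    for z,R_ in((.064,.0075),(.04,.021)):
        pts=[proj(im,[r[0][0]+R_*np.cos(a),r[0][1]+R_*np.sin(a),z]) for a in np.linspace(0,6.28,40)]
        cv2.polylines(o,[np.int32([[(u-x0+.5)*f,(v-y0+.5)*f] for u,v in pts])],True,(0,0,255),1)
    tiles.append(o if o.shape==(320,320,3) else cv2.resize(o,(320,320)))
cv2.imwrite("pics/jig.png",cv2.resize(np.hstack(tiles),None,fx=.83,fy=.83))
E
```

```text
top ((0.5079692602157593, -0.04798693582415581), (0.11053552478551865, 0.11052220314741135), 82.97779846191406) [ 29.3913 181.16     0.1522] tip px (np.float64(370.1352826879222), np.float64(271.38388715334065))
side ((0.5061116218566895, -0.037048108875751495), (0.12764261662960052, 0.1134951040148735), 83.02916717529297) [ 35.3666 190.5084   0.1549] tip px (np.float64(375.4030244338956), np.float64(223.20709819465034))
[{'bbox': [478.2, 105.9, 639.8, 300.9], 'conf': 0.96}]
wrist ((0.5035243034362793, -0.05965960770845413), (0.09343761205673218, 0.11197389662265778), 83.13772583007812) [ 28.9246 168.6794   0.0612] tip px (np.float64(619.6223451135425), np.float64(228.90665593889145))
```

View pics/jig.png

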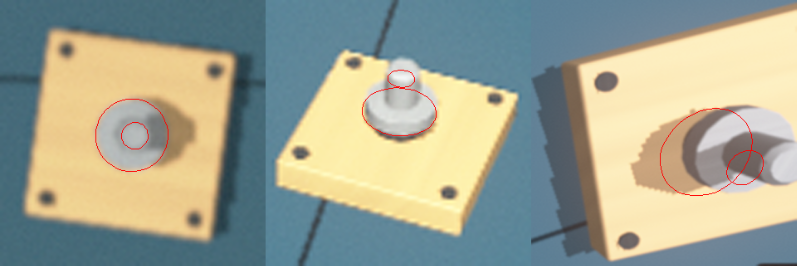

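Top view is the clean measurement: the fitted plate is 110.5 mm square with its centre at (0.508,-0.048), and the projected tip and bed circles lie on the post and bed. The wrist crop is cut off at the frame edge, so I'm ignoring it. Moving over the post.

Call:
jog_arm(increments=[{"tx": 5, "ty": 36, "tz": 0, "wx": 0, "wy": 0, "wz": 0, "gripper": 0.3}, {"tx": 10, "ty": 73, "tz": 0, "wx": 0, "wy": 0, "wz": 0, "gripper": 0.3}, {"tx": 16, "ty": 110, "tz": 0, "wx": 0, "wy": 0, "wz": 0, "gripper": 0.3}, {"tx": 21, "ty": 147, "tz": 0, "wx": 0, "wy": 0, "wz": 0, "gripper": 0.3}, {"tx": 26, "ty": 181, "tz": 0, "wx": 0, "wy": 0, "wz": 0, "gripper": 0.3}])

```text
time: 5.58
position: [0.5067, -0.0455, 0.102]
tool_rot: [-0.624, -3.076, 0.001]
ft_force: [1.3, 0.6, -0.1]
grip_width: 0.505
grip_force: 12.0
```

Call:
jog_arm(increments=[{"tx": 0, "ty": 0, "tz": 10, "wx": 0, "wy": 0, "wz": 0, "gripper": 0.3}, {"tx": 0, "ty": 0, "tz": 22, "wx": 0, "wy": 0, "wz": 0, "gripper": 0.3}, {"tx": 0, "ty": 0, "tz": 30, "wx": 0, "wy": 0, "wz": 0, "gripper": 0.3}, {"tx": 0, "ty": 0, "tz": 30, "wx": 0, "wy": 0, "wz": 0, "gripper": 0.3}, {"tx": 0, "ty": 0, "tz": 30, "wx": 0, "wy": 0, "wz": 0, "gripper": 0.3}])

```text
time: 6.0
position: [0.5062, -0.0497, 0.0723]
tool_rot: [-0.63, -3.075, 0.002]
ft_force: [1.1, 0.1, 1.0]
grip_width: 0.499
grip_force: 12.0
```

```bash
python3 - <<'E'
from h import *
p=ctrl.get_state()["position"];print(p)
im=vision.get_image("side")["color"];w=vision.get_image("wrist")["color"]
a=cv2.resize(im[190:280,330:420],(400,400),interpolation=2);b=cv2.resize(w[150:390,200:440],(400,400))
cv2.imwrite("pics/j2.png",np.hstack([a,b]))
E
```

```text
[ 0.50624872 -0.04966345  0.07232514]
```

View pics/j2.png

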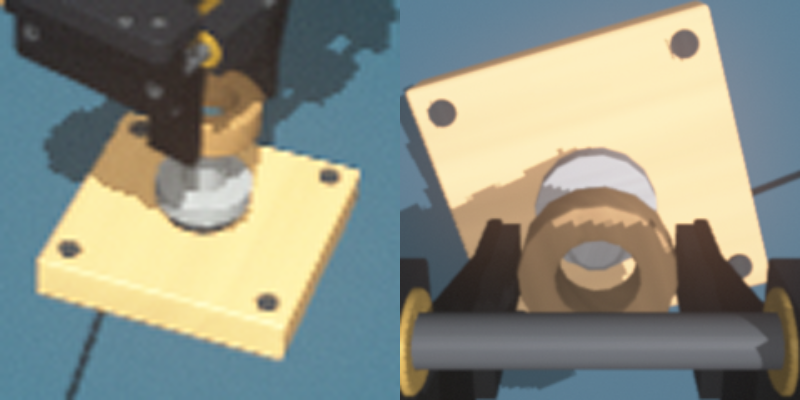

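The wrist crop shows the post tip (597,255) centred in the ring's hole (597,275) across the fingers. The side crop shows the ring just above the post. Lowering gently.

Call:
jog_arm(increments=[{"tx": -1, "ty": 1, "tz": 0, "wx": 0, "wy": 0, "wz": 0, "gripper": 0.3}, {"tx": -1, "ty": 1, "tz": 4, "wx": 0, "wy": 0, "wz": 0, "gripper": 0.3}, {"tx": -1, "ty": 1, "tz": 7, "wx": 0, "wy": 0, "wz": 0, "gripper": 0.3}, {"tx": -1, "ty": 1, "tz": 10, "wx": 0, "wy": 0, "wz": 0, "gripper": 0.3}, {"tx": -1, "ty": 1, "tz": 12, "wx": 0, "wy": 0, "wz": 0, "gripper": 0.3}])

```text
time: 6.52
position: [0.5095, -0.0487, 0.0625]
tool_rot: [0.626, 3.077, -0.002]
ft_force: [-1.5, -2.8, 5.3]
grip_width: 0.504
grip_force: 12.0
```

Side force points to -ty, so I'll give way 1.5 mm that way and continue.

Call:
jog_arm(increments=[{"tx": 0, "ty": -1.5, "tz": 0, "wx": 0, "wy": 0, "wz": 0, "gripper": 0.3}, {"tx": 0, "ty": -1.5, "tz": 2, "wx": 0, "wy": 0, "wz": 0, "gripper": 0.3}, {"tx": 0, "ty": -1.5, "tz": 4, "wx": 0, "wy": 0, "wz": 0, "gripper": 0.3}, {"tx": 0, "ty": -1.5, "tz": 5, "wx": 0, "wy": 0, "wz": 0, "gripper": 0.3}, {"tx": 0, "ty": -1.5, "tz": 5, "wx": 0, "wy": 0, "wz": 0, "gripper": 0.3}])

```text
time: 6.93
position: [0.5078, -0.0489, 0.056]
tool_rot: [-0.625, -3.078, 0.001]
ft_force: [-0.2, -1.6, -1.9]
grip_width: 0.506
grip_force: 12.0
```

Going down freely; 12 mm more to the bed.

Call:
jog_arm(increments=[{"tx": 0, "ty": -0.5, "tz": 3, "wx": 0, "wy": 0, "wz": 0, "gripper": 0.3}, {"tx": 0, "ty": -0.5, "tz": 6, "wx": 0, "wy": 0, "wz": 0, "gripper": 0.3}, {"tx": 0, "ty": -0.5, "tz": 9, "wx": 0, "wy": 0, "wz": 0, "gripper": 0.3}, {"tx": 0, "ty": -0.5, "tz": 11, "wx": 0, "wy": 0, "wz": 0, "gripper": 0.3}, {"tx": 0, "ty": -0.5, "tz": 11, "wx": 0, "wy": 0, "wz": 0, "gripper": 0.3}])

```text
time: 7.35
position: [0.5075, -0.0492, 0.0448]
tool_rot: [-0.625, -3.078, 0.001]
ft_force: [-1.4, -2.9, -0.8]
grip_width: 0.509
grip_force: 12.0
```

Call:
jog_arm(increments=[{"tx": 0, "ty": 0, "tz": 0, "wx": 0, "wy": 0, "wz": 0, "gripper": 0.8}, {"tx": 0, "ty": 0, "tz": 0, "wx": 0, "wy": 0, "wz": 0, "gripper": 0.9}, {"tx": 0, "ty": 0, "tz": 0, "wx": 0, "wy": 0, "wz": 0, "gripper": 1}, {"tx": 0, "ty": 0, "tz": 0, "wx": 0, "wy": 0, "wz": 0, "gripper": 1}, {"tx": 0, "ty": 0, "tz": 0, "wx": 0, "wy": 0, "wz": 0, "gripper": 1}])

```text
time: 7.77
position: [0.5087, -0.0487, 0.0459]
tool_rot: [0.624, 3.078, 0.001]
ft_force: [-0.5, -0.3, -1.5]
grip_width: 0.794
grip_force: 0.0
```

Call:
jog_arm(increments=[{"tx": 0, "ty": 0, "tz": -20, "wx": 0, "wy": 0, "wz": 0, "gripper": 1}, {"tx": 0, "ty": 0, "tz": -50, "wx": 0, "wy": 0, "wz": 0, "gripper": 1}, {"tx": 0, "ty": 0, "tz": -90, "wx": 0, "wy": 0, "wz": 0, "gripper": 1}, {"tx": 0, "ty": 0, "tz": -120, "wx": 0, "wy": 0, "wz": 0, "gripper": 1}, {"tx": 0, "ty": 0, "tz": -120, "wx": 0, "wy": 0, "wz": 0, "gripper": 1}])

```text
time: 8.18
position: [0.5125, -0.0492, 0.1722]
tool_rot: [0.623, 3.068, 0.007]
ft_force: [0.3, -0.4, 0.4]
grip_width: 0.994
grip_force: 0.0
```

```bash
python3 - <<'E'
from h import *
from scipy.optimize import minimize
p=ctrl.get_state()["position"];print(p)
ims=[];a=np.linspace(0,2*np.pi,60)
def sil(im,x,y,off,s):
    m=np.zeros((640,640),np.uint8)
    for r,z0,z1 in((.03,0,.032),(.014,.03,.072)):
        q=[proj(im,[x+r*np.cos(t),y+r*np.sin(t),z]) for z in(z0,z1) for t in a]
        cv2.fillConvexPoly(m,cv2.convexHull(np.float32([[(u-off[0])*s,(v-off[1])*s] for u,v in q])).astype(np.int32),1)
    return m[:320,:320]
tiles=[]
for n,(u,v) in(("top",(461,208)),("side",(337,172))):
    im=vision.get_image(n);off=(u-32,v-32);c=im["color"]
    g=cv2.resize(c[off[1]:off[1]+64,off[0]:off[0]+64],(320,320),interpolation=2)
    hs=cv2.cvtColor(g,cv2.COLOR_BGR2HSV)
    m=((hs[...,0]<28)&(hs[...,0]>4)&(hs[...,1]>70)).astype(np.uint8)
    ims.append((im,off,m,g))
best=None
def cost(x,I): return sum(np.sum(sil(im,x[0],x[1],off,5)!=m) for im,off,m,g in I)
for I,nm in((ims[:1],"top"),(ims[1:],"side"),(ims,"both")):
    r=minimize(cost,[.631,-.223],args=(I,),method="Nelder-Mead",options=dict(initial_simplex=[[.631,-.223],[.641,-.223],[.631,-.213]],xatol=2e-4))
    print(nm,r.x,r.fun,[int(i[2].sum()) for i in I])
print(totool(np.array([*r.x,p[2]])-p))
for im,off,m,g in ims:
    cs,_=cv2.findContours(sil(im,*r.x,off,5),0,1);cv2.drawContours(g,cs,-1,(0,0,255),1);tiles.append(g)
im=vision.get_image("side")["color"]
tiles.append(cv2.resize(im[190:270,335:415],(320,320),interpolation=2))
cv2.imwrite("pics/cap.png",cv2.resize(np.hstack(tiles),None,fx=.83,fy=.83))
E
```

```text
[ 0.5125442  -0.04924969  0.17224   ]
top [ 0.63114916 -0.22651652] 1897.0 [19740]
side [ 0.62908502 -0.22334164] 2145.0 [18556]
both [ 0.63048431 -0.22535215] 4136.0 [19740, 18556]
[-177.25845082 -116.19526209    0.21723413]
```

View pics/cap.png

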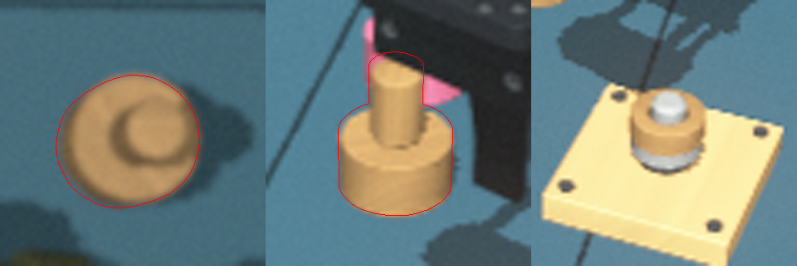

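The side crop shows the ring lying flat on the bed with the post standing out of it. The model outline matches the cap in both views, at (0.6305,-0.225). Going to the cap.

Call:
jog_arm(increments=[{"tx": -33, "ty": -20, "tz": 0, "wx": 0, "wy": 0, "wz": 0, "gripper": 1}, {"tx": -66, "ty": -41, "tz": 0, "wx": 0, "wy": 0, "wz": 0, "gripper": 1}, {"tx": -99, "ty": -62, "tz": 0, "wx": 0, "wy": 0, "wz": 0, "gripper": 1}, {"tx": -132, "ty": -83, "tz": 0, "wx": 0, "wy": 0, "wz": 0, "gripper": 1}, {"tx": -165, "ty": -104, "tz": 0, "wx": 0, "wy": 0, "wz": 0, "gripper": 1}])

```text
time: 8.75
position: [0.6194, -0.2101, 0.163]
tool_rot: [-0.623, -3.076, -0.0]
ft_force: [-0.8, 0.6, 0.0]
grip_width: 0.997
grip_force: 0.0
```

Call:
jog_arm(increments=[{"tx": -16, "ty": -10, "tz": 0, "wx": 0, "wy": 0, "wz": 0, "gripper": 1}, {"tx": -16, "ty": -10, "tz": 35, "wx": 0, "wy": 0, "wz": 0, "gripper": 1}, {"tx": -16, "ty": -10, "tz": 65, "wx": 0, "wy": 0, "wz": 0, "gripper": 1}, {"tx": -16, "ty": -10, "tz": 80, "wx": 0, "wy": 0, "wz": 0, "gripper": 1}, {"tx": -16, "ty": -10, "tz": 80, "wx": 0, "wy": 0, "wz": 0, "gripper": 1}])

```text
time: 9.17
position: [0.626, -0.2232, 0.0784]
tool_rot: [-0.624, -3.067, -0.001]
ft_force: [-0.9, 0.4, -0.5]
grip_width: 0.997
grip_force: 0.0
```

Call:
jog_arm(increments=[{"tx": 0, "ty": 0, "tz": 0, "wx": 0, "wy": 0, "wz": 0, "gripper": 1}, {"tx": 0, "ty": 0, "tz": 0, "wx": 0, "wy": 0, "wz": 0, "gripper": 1}, {"tx": 0, "ty": 0, "tz": 0, "wx": 0, "wy": 0, "wz": 0, "gripper": 1}, {"tx": 0, "ty": 0, "tz": 0, "wx": 0, "wy": 0, "wz": 0, "gripper": 1}, {"tx": 0, "ty": 0, "tz": 0, "wx": 0, "wy": 0, "wz": 0, "gripper": 1}])

```text
time: 9.58
position: [0.631, -0.2248, 0.0869]
tool_rot: [0.625, 3.077, 0.0]
ft_force: [-0.6, -0.1, 0.3]
grip_width: 1.0
grip_force: 0.0
```

Call:
jog_arm(increments=[{"tx": 0, "ty": 0, "tz": 20, "wx": 0, "wy": 0, "wz": 0, "gripper": 1}, {"tx": 0, "ty": 0, "tz": 38, "wx": 0, "wy": 0, "wz": 0, "gripper": 1}, {"tx": 0, "ty": 0, "tz": 48, "wx": 0, "wy": 0, "wz": 0, "gripper": 0.8}, {"tx": 0, "ty": 0, "tz": 48, "wx": 0, "wy": 0, "wz": 0, "gripper": 0.5}, {"tx": 0, "ty": 0, "tz": 48, "wx": 0, "wy": 0, "wz": 0, "gripper": 0.2}], grip_force=30)

```text
time: 10.0
position: [0.6303, -0.2246, 0.0376]
tool_rot: [-0.625, -3.078, -0.0]
ft_force: [-0.4, -0.9, 1.0]
grip_width: 0.85
grip_force: 0.0
```

Call:
jog_arm(increments=[{"tx": 0, "ty": 0, "tz": 0, "wx": 0, "wy": 0, "wz": 0, "gripper": 0.2}, {"tx": 0, "ty": 0, "tz": 0, "wx": 0, "wy": 0, "wz": 0, "gripper": 0.15}, {"tx": 0, "ty": 0, "tz": 0, "wx": 0, "wy": 0, "wz": 0, "gripper": 0.15}, {"tx": 0, "ty": 0, "tz": 0, "wx": 0, "wy": 0, "wz": 0, "gripper": 0.15}, {"tx": 0, "ty": 0, "tz": 0, "wx": 0, "wy": 0, "wz": 0, "gripper": 0.15}])

```text
time: 10.42
position: [0.6306, -0.2248, 0.0381]
tool_rot: [0.625, 3.078, 0.0]
ft_force: [0.5, 0.7, -0.5]
grip_width: 0.474
grip_force: 0.0
```

Call:
jog_arm(increments=[{"tx": 0, "ty": 0, "tz": 0, "wx": 0, "wy": 0, "wz": 0, "gripper": 0.15}, {"tx": 0, "ty": 0, "tz": 0, "wx": 0, "wy": 0, "wz": 0, "gripper": 0.15}, {"tx": 0, "ty": 0, "tz": 0, "wx": 0, "wy": 0, "wz": 0, "gripper": 0.15}, {"tx": 0, "ty": 0, "tz": 0, "wx": 0, "wy": 0, "wz": 0, "gripper": 0.15}, {"tx": 0, "ty": 0, "tz": 0, "wx": 0, "wy": 0, "wz": 0, "gripper": 0.15}])

```text
time: 10.83
position: [0.6303, -0.2249, 0.0377]
tool_rot: [0.626, 3.079, -0.0]
ft_force: [-0.7, -0.8, 1.2]
grip_width: 0.311
grip_force: 30.0
```

Call:
jog_arm(increments=[{"tx": 0, "ty": 0, "tz": 0, "wx": 0, "wy": 0, "wz": 0, "gripper": 0.15}, {"tx": 0, "ty": 0, "tz": -20, "wx": 0, "wy": 0, "wz": 0, "gripper": 0.15}, {"tx": 0, "ty": 0, "tz": -50, "wx": 0, "wy": 0, "wz": 0, "gripper": 0.15}, {"tx": 0, "ty": 0, "tz": -80, "wx": 0, "wy": 0, "wz": 0, "gripper": 0.15}, {"tx": 0, "ty": 0, "tz": -95, "wx": 0, "wy": 0, "wz": 0, "gripper": 0.15}], grip_force=50)

```text
time: 11.25
position: [0.6316, -0.2252, 0.1359]
tool_rot: [0.625, 3.075, -0.0]
ft_force: [1.8, 0.1, -0.7]
grip_width: 0.308
grip_force: 50.0
```

Call:
jog_arm(increments=[{"tx": 30, "ty": 19, "tz": 0, "wx": 0, "wy": 0, "wz": 0, "gripper": 0.15}, {"tx": 62, "ty": 39, "tz": 0, "wx": 0, "wy": 0, "wz": 0, "gripper": 0.15}, {"tx": 94, "ty": 59, "tz": 0, "wx": 0, "wy": 0, "wz": 0, "gripper": 0.15}, {"tx": 126, "ty": 79, "tz": 0, "wx": 0, "wy": 0, "wz": 0, "gripper": 0.15}, {"tx": 155, "ty": 98, "tz": 0, "wx": 0, "wy": 0, "wz": 0, "gripper": 0.15}])

```text
time: 11.67
position: [0.5239, -0.0721, 0.1318]
tool_rot: [-0.624, -3.077, -0.001]
ft_force: [0.6, 0.2, -0.3]
grip_width: 0.309
grip_force: 50.0
```

Call:
jog_arm(increments=[{"tx": 20, "ty": 12, "tz": 0, "wx": 0, "wy": 0, "wz": 0, "gripper": 0.15}, {"tx": 26, "ty": 16, "tz": 0, "wx": 0, "wy": 0, "wz": 0, "gripper": 0.15}, {"tx": 26, "ty": 16, "tz": 8, "wx": 0, "wy": 0, "wz": 0, "gripper": 0.15}, {"tx": 26, "ty": 16, "tz": 18, "wx": 0, "wy": 0, "wz": 0, "gripper": 0.15}, {"tx": 26, "ty": 16, "tz": 18, "wx": 0, "wy": 0, "wz": 0, "gripper": 0.15}])

```text
time: 12.08
position: [0.5072, -0.0506, 0.1123]
tool_rot: [-0.628, -3.076, 0.003]
ft_force: [-0.4, -0.3, -0.6]
grip_width: 0.308
grip_force: 50.0
```

Call:
jog_arm(increments=[{"tx": 0, "ty": 0, "tz": 0, "wx": 0, "wy": 0, "wz": 0, "gripper": 0.15}, {"tx": 0, "ty": 0, "tz": 0, "wx": 0, "wy": 0, "wz": 0, "gripper": 0.15}, {"tx": 0, "ty": 0, "tz": 0, "wx": 0, "wy": 0, "wz": 0, "gripper": 0.15}, {"tx": 0, "ty": 0, "tz": 0, "wx": 0, "wy": 0, "wz": 0, "gripper": 0.15}, {"tx": 0, "ty": 0, "tz": 0, "wx": 0, "wy": 0, "wz": 0, "gripper": 0.15}])

```text
time: 12.5
position: [0.5084, -0.0495, 0.1147]
tool_rot: [0.626, 3.078, -0.0]
ft_force: [0.3, 0.0, -1.5]
grip_width: 0.306
grip_force: 50.0
```

Cap underside is at about 0.077. Lowering to feel for the post: contact at the tip would read TCP z≈0.102, and dropped onto the ring ≈0.094.

Call:
jog_arm(increments=[{"tx": 0, "ty": 0, "tz": 6, "wx": 0, "wy": 0, "wz": 0, "gripper": 0.15}, {"tx": 0, "ty": 0, "tz": 10, "wx": 0, "wy": 0, "wz": 0, "gripper": 0.15}, {"tx": 0, "ty": 0, "tz": 13, "wx": 0, "wy": 0, "wz": 0, "gripper": 0.15}, {"tx": 0, "ty": 0, "tz": 15, "wx": 0, "wy": 0, "wz": 0, "gripper": 0.15}, {"tx": 0, "ty": 0, "tz": 16, "wx": 0, "wy": 0, "wz": 0, "gripper": 0.15}])

```text
time: 12.92
position: [0.5077, -0.0493, 0.0988]
tool_rot: [-0.625, -3.078, 0.0]
ft_force: [-3.7, 0.1, 9.1]
grip_width: 0.307
grip_force: 50.0
```

In the chamfer, pushed toward +tx; giving way that way.

Call:
jog_arm(increments=[{"tx": 1, "ty": -0.5, "tz": 0, "wx": 0, "wy": 0, "wz": 0, "gripper": 0.15}, {"tx": 1.5, "ty": -0.5, "tz": 0, "wx": 0, "wy": 0, "wz": 0, "gripper": 0.15}, {"tx": 2, "ty": -0.5, "tz": 1, "wx": 0, "wy": 0, "wz": 0, "gripper": 0.15}, {"tx": 2, "ty": -0.5, "tz": 2, "wx": 0, "wy": 0, "wz": 0, "gripper": 0.15}, {"tx": 2, "ty": -0.5, "tz": 2, "wx": 0, "wy": 0, "wz": 0, "gripper": 0.15}])

```text
time: 13.33
position: [0.5057, -0.0489, 0.096]
tool_rot: [-0.625, -3.078, 0.001]
ft_force: [-0.7, -0.7, -2.2]
grip_width: 0.308
grip_force: 50.0
```

Dropped on freely. Now press: about 2.5 mm to the ring, then 10 mm of bed travel.

Call:
jog_arm(increments=[{"tx": 0, "ty": 0, "tz": 2, "wx": 0, "wy": 0, "wz": 0, "gripper": 0.15}, {"tx": 0, "ty": 0, "tz": 4, "wx": 0, "wy": 0, "wz": 0, "gripper": 0.15}, {"tx": 0, "ty": 0, "tz": 6, "wx": 0, "wy": 0, "wz": 0, "gripper": 0.15}, {"tx": 0, "ty": 0, "tz": 6, "wx": 0, "wy": 0, "wz": 0, "gripper": 0.15}, {"tx": 0, "ty": 0, "tz": 6, "wx": 0, "wy": 0, "wz": 0, "gripper": 0.15}])

```text
time: 13.75
position: [0.506, -0.0491, 0.0906]
tool_rot: [-0.626, -3.078, 0.0]
ft_force: [-1.9, -1.3, 4.1]
grip_width: 0.309
grip_force: 50.0
```

Call:
jog_arm(increments=[{"tx": 0, "ty": 0, "tz": 2, "wx": 0, "wy": 0, "wz": 0, "gripper": 0.15}, {"tx": 0, "ty": 0, "tz": 4, "wx": 0, "wy": 0, "wz": 0, "gripper": 0.15}, {"tx": 0, "ty": 0, "tz": 6, "wx": 0, "wy": 0, "wz": 0, "gripper": 0.15}, {"tx": 0, "ty": 0, "tz": 6, "wx": 0, "wy": 0, "wz": 0, "gripper": 0.15}, {"tx": 0, "ty": 0, "tz": 6, "wx": 0, "wy": 0, "wz": 0, "gripper": 0.15}])

```text
time: 14.17
position: [0.5061, -0.0491, 0.0851]
tool_rot: [-0.626, -3.078, -0.0]
ft_force: [-5.4, -1.3, 7.2]
grip_width: 0.308
grip_force: 50.0
```

Call:
jog_arm(increments=[{"tx": 0.7, "ty": 0, "tz": 1, "wx": 0, "wy": 0, "wz": 0, "gripper": 0.15}, {"tx": 0.7, "ty": 0, "tz": 2, "wx": 0, "wy": 0, "wz": 0, "gripper": 0.15}, {"tx": 0.7, "ty": 0, "tz": 3, "wx": 0, "wy": 0, "wz": 0, "gripper": 0.15}, {"tx": 0.7, "ty": 0, "tz": 3, "wx": 0, "wy": 0, "wz": 0, "gripper": 0.15}, {"tx": 0.7, "ty": 0, "tz": 3, "wx": 0, "wy": 0, "wz": 0, "gripper": 0.15}])

```text
time: 14.58
position: [0.5061, -0.0491, 0.0835]
tool_rot: [0.626, 3.078, 0.001]
ft_force: [-6.3, -2.6, 16.1]
grip_width: 0.305
grip_force: 50.0
```

Call:
jog_arm(increments=[{"tx": 0, "ty": 0, "tz": 1, "wx": 0, "wy": 0, "wz": 0, "gripper": 0.15}, {"tx": 0, "ty": 0, "tz": 2, "wx": 0, "wy": 0, "wz": 0, "gripper": 0.15}, {"tx": 0, "ty": 0, "tz": 2, "wx": 0, "wy": 0, "wz": 0, "gripper": 0.15}, {"tx": 0, "ty": 0, "tz": 2, "wx": 0, "wy": 0, "wz": 0, "gripper": 0.15}, {"tx": 0, "ty": 0, "tz": 2, "wx": 0, "wy": 0, "wz": 0, "gripper": 0.15}])

```text
time: 15.0
position: [0.5064, -0.0492, 0.0834]
tool_rot: [0.626, 3.078, 0.002]
ft_force: [-13.1, -2.3, 30.8]
grip_width: 0.31
grip_force: 50.0
```

```bash
python3 - <<'E'
from h import *
s=ctrl.get_state();print(s["position"],s["ft_force"])
im=vision.get_image("side")["color"]
cv2.imwrite("pics/fin.png",cv2.resize(im[170:290,300:460],(640,480),interpolation=2))
E
```

```text
[ 0.50635094 -0.04917622  0.08338292] [-13.10880097  -2.28933839  30.78321235]
```

View pics/fin.png

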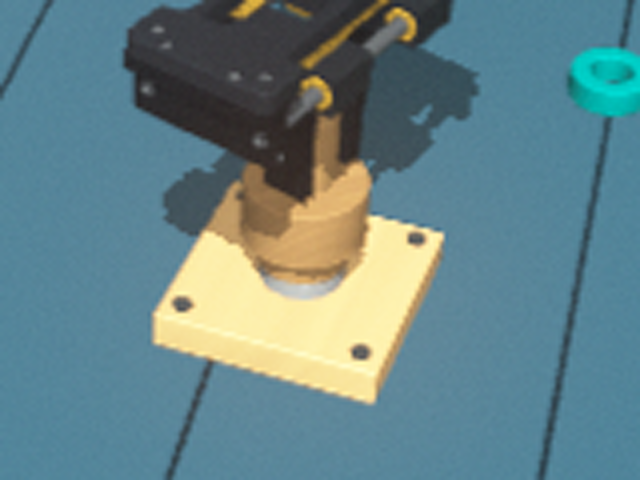

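On the stop: force went from 16 to 31 N with z unchanged at 0.0834. The picture shows the cap upright on the ring and bed, still held by the gripper. Easing slightly to about 20–25 N, then handing in.

Call:
jog_arm(increments=[{"tx": 0, "ty": 0, "tz": -0.8, "wx": 0, "wy": 0, "wz": 0, "gripper": 0.15}, {"tx": 0, "ty": 0, "tz": -0.8, "wx": 0, "wy": 0, "wz": 0, "gripper": 0.15}, {"tx": 0, "ty": 0, "tz": -0.8, "wx": 0, "wy": 0, "wz": 0, "gripper": 0.15}, {"tx": 0, "ty": 0, "tz": -0.8, "wx": 0, "wy": 0, "wz": 0, "gripper": 0.15}, {"tx": 0, "ty": 0, "tz": -0.8, "wx": 0, "wy": 0, "wz": 0, "gripper": 0.15}])

```text
time: 15.47
position: [0.5062, -0.0492, 0.0834]
tool_rot: [0.626, 3.078, 0.002]
ft_force: [-9.4, -3.1, 23.9]
grip_width: 0.31
grip_force: 50.0
```

```bash
python3 -c "
from bench import ctrl
s=ctrl.get_state();print(s['position'],s['ft_force'],s['grip_force'])
if s['ft_force'][2]>16: print(ctrl.close_job())"
```

```text
[ 0.5062457  -0.04915166  0.08341018] [-9.37288251 -3.06703927 23.87158208] 50.00836285369587
the job is handed in; nothing more can be done
None
```

The job is handed in at about 15.5 s: the ring lies flat on the bed, and the wooden cap has dropped over the post and is still gripped, pressing the bed onto its stop with about 24 N.

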